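# Lock the sterilising container

## Task

The instrument container is packed and its lid is down, with both wire loops hooked over their catches; lock it ready for the steriliser. Press each of the two latch levers on its front down past centre with a fingertip until it snaps shut flat against the container. Do not lift the lid, do not lift or shove the container, and leave the other things on the desk undisturbed.

Things in the scene. Friction and masses are not known exactly. Their poses are not given: they have to be found in the camera images.
- container: rectangular aluminium sterilising container, loose on the desk, 2 to 3 kg, 150 mm deep (x) x 300 mm wide (y) x 80 mm high with its lid shut (two round perforated filter plates on top). Origin: centre of its underside, at desk height. -x points out of its front wall, towards the robot; y to its left seen from the robot; z up. The two draw latches sit on the front wall at y = +85 mm (left) and -85 mm (right).
- left_latch (a joint): left latch's lever: 0 = open (sticks straight out of the container's front, sloping 10 degrees up), 1.75 = shut (hangs flat against the front wall). Its loop springs over centre: below 1.25 (lever about 60 degrees below level) it springs back to 0, beyond 1.25 it snaps to 1.75 by itself. Pushing it over takes about 4 to 10 N some 20 to 35 mm out from the pivot.
- left_pivot (a point): pivot of the left lever, fixed on the container, 10 mm out from its front wall and 49 mm above the desk. The lever is a steel plate 30 mm wide (along the container's y), 47 mm long from the pivot to the end of its thumb lip; its pressed face lies 7 mm off the pivot line, so that a tip pressing straight down 25 mm out from the pivot passes centre about 31 mm below the pivot's height. Axes as the container's.
- left_lever_tip (a point): end of the left lever, at its thumb lip, mid-width: moves with the lever. When open it lies 42 mm out from the pivot (along the container's -x) and about 14 mm higher; when shut, 44 mm below the pivot.
- right_latch (a joint): right latch's lever: 0 = open (sticks straight out of the container's front, sloping 10 degrees up), 1.75 = shut (hangs flat against the front wall). Its loop springs over centre: below 1.25 (lever about 60 degrees below level) it springs back to 0, beyond 1.25 it snaps to 1.75 by itself. Pushing it over takes about 4 to 10 N some 20 to 35 mm out from the pivot.
- right_pivot (a point): pivot of the right lever, fixed on the container, 10 mm out from its front wall and 49 mm above the desk. The lever is a steel plate 30 mm wide (along the container's y), 47 mm long from the pivot to the end of its thumb lip; its pressed face lies 7 mm off the pivot line, so that a tip pressing straight down 25 mm out from the pivot passes centre about 31 mm below the pivot's height. Axes as the container's.
- right_lever_tip (a point): end of the right lever, at its thumb lip, mid-width: moves with the lever. When open it lies 42 mm out from the pivot (along the container's -x) and about 14 mm higher; when shut, 44 mm below the pivot.
- lid (a joint): the container's lid on its rear hinge: 0 = shut, grows as it is lifted (rad). It is shut at the start.
- gauze_cup: small open stainless cup, 46 mm across, 45 mm high, standing in front of the container between the two latches; origin at the centre of its underside
- tuning_fork: bare aluminium tuning fork, 145 mm long, lying flat off the container's right end; origin under its middle, prongs along +x
- drops_bottle: small brown glass bottle, 42 mm across, 85 mm high, standing off the container's left end; origin under its centre
- tall_bottle: larger brown glass bottle, 52 mm across, 120 mm high, at one side of the desk; origin under its centre
- ointment_carton: white carton, 35 x 105 x 30 mm high, at one side of the desk; origin under its centre
- kidney_dish: stainless kidney-shaped dish, about 90 x 167 mm, 32 mm high, to the left, nearer the robot than the container; origin under its middle
- bayonet_forceps: bayonet forceps, 175 mm long, 8 mm high, lying to the right, nearer the robot than the container; origin under its middle, points along +x

How it is judged (in metres and radians):
At the end, for the whole second after the job is handed in: both levers are snapped shut (joint above 1.65 of 1.75), the lid is shut (below 0.03 rad), the container is at rest within 20 mm of where it stood (its latch pivots within 25 mm), and every other loose thing is within 20 mm of where it stood (value of joint each of left_latch, right_latch above 1.65 rad and value of joint lid below 0.03 rad and distance of each of container, gauze_cup, tuning_fork, drops_bottle, tall_bottle, ointment_carton, kidney_dish, bayonet_forceps from where it was at the start of the episode below 0.02 m and distance of each of left_pivot, right_pivot from where it was at the start of the episode below 0.025 m and linear speed of container below 0.01 m/s); the robot touches nothing.
It fails at once if the lid is lifted (value of joint lid above 0.08 rad).
It fails at once if the container is lifted or tipped (height (world z) of container above 0.008 m or angle between container's own z axis and vertical above 0.06 rad).
It fails at once if the container is shoved along the desk (distance of container from where it was at the start of the episode above 0.02 m or distance of any of left_pivot, right_pivot from where it was at the start of the episode above 0.025 m).
It fails at once if another thing on the desk is knocked, lifted or carried off (distance of any of gauze_cup, tuning_fork, drops_bottle, tall_bottle, ointment_carton, kidney_dish, bayonet_forceps from where it was at the start of the episode above 0.02 m).
It also fails if it takes over 54 s, if anything falls off the work surface, if the arm or the gripper's body presses on something with over 40 N, if the wrist force passes 120 N, or if a joint passes its speed limit or range.

## Robot

A 6-joint arm with a two-finger parallel gripper is mounted at the origin on the work surface. World frame = base frame: x ahead of the robot, y to its left, z up, the work surface at z = 0. Lengths are in mm, angles in rad, forces in N, time in s.
With the tool pointing down it reaches from about 350 to 875 mm from the base axis. Payload 4.2 kg.
Tool frame: the origin (TCP) lies midway between the tips of the shut fingers; the grasp point (between the pads) lies 19 mm behind it; z points along the fingers, y is the line along which they close (so a half turn about z gives the same grasp; the last joint's range is limited). The gripper opens to 85 mm and grips with 20 to 120 N. Pads are 22 mm wide; open, the fingers measure 114 mm over their backs; the gripper's body (76 mm by 85 mm) begins 54 mm behind the grasp point. The pads swing forward as they close: fully open they stand 13 mm farther back than shut.
Start: joints at [-0.842, 0.385, 0.008, 0, -1.194, -0.259], TCP at [282.954, -557.258, 231.312] pointing down, gripper open.
Joint ranges: [-3.14, 3.14], [-1.21, 2.06], [-1.07, 1.41], [-3.16, 2.05], [-2.99, -0.16], [-3.1, 3.1]. Speed limits (rad/s): [2.79, 2.79, 3.14, 3.14, 3.14, 3.14].

## Interface

Orientations are given as a unit quaternion [x, y, z, w].
In Python, from bench import read_state, get_image, job_done gives the robot as it stands.
- The arm moves only by the shell command python3 -m jog 'ROWS'. ROWS is JSON, a list of rows, each a list of 3 entries, a list of its own where there are three numbers: the shift along the world's x, y, z scaled (see below), then the turn, a rotation vector about the world's x, y, z scaled (see below), then the gripper's target within -1 to 1 (shut at 1, half-way at 0, fully open at -1). In form: [[[x, y, z], [wx, wy, wz], claw], ...]. A call has 1 to 20 rows; each row is the pose to reach, as a shift and turn from the pose commanded when the call began; what a row does not reach only later rows make up. The controller multiplies each number of a shift by 10 cm and each number of a turn by 120 degrees. A row lasts 1/10 s, in which the tool goes at most 50 mm and 8.59 degrees, less where a joint would pass 70% of its speed; a pose out of reach is approached as far as the arm can. A call with a number of a shift or a turn outside -1 to 1 is refused whole. A call with a gripper value outside its range is refused whole. The fingers move at their own pace and stop on an object; the grip force is fixed at half the most. Time passes only in rows, so rows that repeat a pose let the fingers close. It gives the time, the measured TCP pose, the force, the opening and the grip force at its end, in the units of the state.
- read_state(): the state, without advancing time (a new reading comes with each control period).
- get_image(name): name is "side" or "top"; returns a dict with "frame" (420x560x3 uint8, red, green, blue), "range_z" (420x560 float32, mm along the optical axis (not along the pixel's ray), 0 where there is no reading), "fx", "fy", "cx", "cy" (pixels), "R" (3x3) and "t" (3): a world point X has camera coordinates R X + t. Camera axes: x right, y down, z forward; pixel columns grow to the right and rows downward; lengths in mm; the calibration is good to about 2 mm. A picture is of the moment at which its call begins.
- job_done(): hands the job in; it is judged then, once.
The state is a dict: "clock": time; "joints": joint angles; "joint_vel": joint speeds; "joint_efforts": joint torques, N m; "position": TCP position; "ee_rot": TCP orientation; "contact_force": force on the tool from outside, world axes, zero at the start; "wrist_torque": the same for the moment, N m; "gripper_width": finger opening in mm; "grasp_force": force on a finger pad.
Only numpy, scipy, OpenCV 4.12 (cv2) and the standard library are available. Lean on these libraries where they do the work, as an engineer would, in place of code of your own. Each camera call takes 0.05 s, during which the arm holds its last target. There are 200 camera calls.

## Working session

There is one attempt and no reset: what is moved stays moved. The work goes in short steps, Python scripts to look and compute and a shell command to move; the robot and the scene stay as the last step left them, time stands still between calls to the robot, and variables do not carry over. Pictures are saved under pics/ and viewed, at most 10 in all, crops included, and the job is handed in when it is done.

```bash
mkdir -p pics; cat > h.py <<'E'
import numpy as np, cv2
from bench import *
def pts(im):
    z=im["range_z"].astype(float); v,u=np.mgrid[:z.shape[0],:z.shape[1]]
    c=np.stack([(u-im["cx"])/im["fx"]*z,(v-im["cy"])/im["fy"]*z,z],-1)
    P=(c-np.array(im["t"]))@np.array(im["R"]); P[z<=0]=np.nan
    return P
def save(im,n): cv2.imwrite("pics/"+n,np.ascontiguousarray(im["frame"][...,::-1]))
E
python3 - <<'E'
from h import *
for n in("top","side"):
    im=get_image(n); save(im,n+"0.png"); np.save(n+"0.npy",pts(im)); print(n,-np.array(im["R"]).T@im["t"],np.array(im["R"]).round(2).tolist(),im["fx"])
print(read_state())
E
```

```text
top [ 362.95823761   21.4186338  1088.77535907] [[0.02, -1.0, 0.02], [-0.99, -0.02, -0.15], [0.15, -0.02, -0.99]] 389.58299308921033
side [274.08059072 695.14880049 921.11449   ] [[-0.95, -0.31, -0.02], [-0.22, 0.72, -0.66], [0.22, -0.62, -0.75]] 399.55425962466126
{'clock': 0.1, 'joints': array([-8.42380802e-01,  3.85471986e-01,  6.80521805e-03, -4.28165115e-04,
       -1.19398505e+00, -2.58573034e-01]), 'joint_vel': array([-0.00043853, -0.00235704,  0.00224253,  0.00093787, -0.00010359,
        0.00116023]), 'joint_efforts': array([-5.57414623e-04, -3.93321562e+01,  1.88929009e+01,  4.19794187e+00,
       -2.57846725e-03, -2.77926162e-06]), 'position': array([ 282.74458323, -556.82832554,  230.35333123]), 'ee_rot': array([-2.32689500e-01,  9.72550614e-01,  9.11313042e-04, -2.64232019e-04]), 'contact_force': array([ 0.30181247, -0.09468014,  0.25172409]), 'wrist_torque': array([0.01317319, 0.08005068, 0.04527272]), 'grasp_force': 0.0, 'gripper_width': 85.26167815948905}
```

View pics/top0.png

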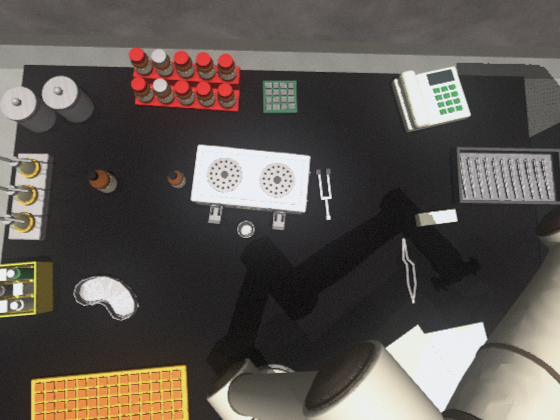

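View pics/side0.png

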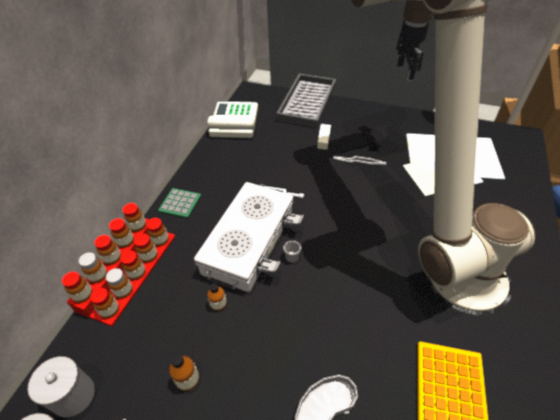

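The top view shows the container at about (250,180), levers at (215,213) and (279,220), and the cup at (246,229). Next I fit the poses.

```bash
python3 - <<'E'
from h import *
P=np.load("top0.npy"); Q=np.load("side0.npy")
def rep(n,A):
    A=A[~np.isnan(A[:,0])]
    m=(A[:,2]>72)&(A[:,2]<90); r=cv2.minAreaRect(A[m][:,:2].astype(np.float32)); print(n,m.sum(),r,np.median(A[m][:,2]))
    return r
r=rep("top",P[135:225,185:318].reshape(-1,3)); r2=rep("side",Q[175:295,190:300].reshape(-1,3))
for (a,b,c,d) in((203,222,203,226),(210,230,268,290),(220,240,235,258)):
    A=P[a:b,c:d].reshape(-1,3); A=A[A[:,2]>20]; A=A[A[:,0]<A[:,0].max()]; 
    print(len(A),A.min(0),A.max(0),np.median(A,0))
    print(P[a:b:2,(c+d)//2].round().tolist())
for (a,b,c,d) in((255,275,256,282),(210,228,283,305),(238,264,282,303)):
    A=Q[a:b,c:d].reshape(-1,3); A=A[A[:,2]>35]; print("side",len(A),A.min(0),A.max(0),np.median(A,0))
E
```

```text
top 6548 ((596.077392578125, 67.15664672851562), (305.68798828125, 164.61318969726562), 85.3211441040039) 79.5824453600732
side 5069 ((598.8966674804688, 99.5432357788086), (370.6754150390625, 164.7415771484375), 85.23585510253906) 80.13296003733082
236 [483.34504177 130.80097931  21.97752686] [535.457034   191.84523117  79.67942319] [513.99672281 158.5360758   59.72760634]
[[531.0, 161.0, 71.0], [526.0, 161.0, 71.0], [523.0, 163.0, 53.0], [517.0, 162.0, 55.0], [512.0, 162.0, 57.0], [506.0, 162.0, 58.0], [501.0, 161.0, 58.0], [495.0, 161.0, 58.0], [490.0, 160.0, 61.0], [484.0, 160.0, 63.0]]
228 [465.29196802 -40.07391883  22.3975221 ] [521.40110182  14.93012891  77.03225705] [495.82111735  -9.48922204  60.41364247]
[[515.0, -11.0, 73.0], [nan, nan, nan], [507.0, -12.0, 56.0], [502.0, -12.0, 54.0], [496.0, -12.0, 55.0], [490.0, -12.0, 58.0], [485.0, -12.0, 60.0], [479.0, -12.0, 61.0], [474.0, -12.0, 62.0], [468.0, -12.0, 65.0]]
86 [444.45236143  56.91426307  20.34679363] [487.81208956 100.50074695  47.71049099] [472.83769924  84.10526482  39.98587856]
[[496.0, 79.0, 0.0], [486.0, 77.0, 40.0], [483.0, 78.0, 12.0], [478.0, 78.0, 7.0], [473.0, 78.0, 4.0], [468.0, 78.0, 2.0], [462.0, 78.0, 1.0], [456.0, 78.0, 2.0], [451.0, 78.0, 3.0], [445.0, 78.0, -0.0]]
side 276 [478.41791665 120.53010629  35.23736054] [538.86711719 178.6406557   83.00815176] [515.1471163  162.02736925  60.1233694 ]
side 195 [464.57019606 -50.33800738  36.60520278] [520.01311966   8.17892457  80.03092774] [498.25593737  -7.54752492  59.54316693]
side 87 [443.56686316  56.99639033  35.12521589] [486.8209227  101.90257406  46.91855127] [466.32940234  75.14708022  41.23780472]
```

```bash
python3 -m jog '[[[0.16,0.455,0],[0,0,-0.07],1],[[0.32,0.91,0],[0,0,-0.14],1],[[0.32,0.91,0],[0,0,-0.21],1],[[0.32,0.91,0],[0,0,-0.275],1],[[0.32,0.91,0],[0,0,-0.275],1]]' && python3 -m jog '[[[0.11,0.3,0],[0,0,0],1],[[0.21,0.6,0],[0,0,0],1],[[0.32,0.91,0],[0,0,0],1],[[0.32,0.91,0],[0,0,0],1]]' && python3 -m jog '[[[0.11,0.3,0],[0,0,0],1],[[0.21,0.6,0],[0,0,0],1],[[0.32,0.91,0],[0,0,0],1],[[0.32,0.91,0],[0,0,0],1]]'
```

```text
clock: 0.6
position: [315.1, -465.7, 231.1]
ee_rot: [0.053, 0.999, 0.0, -0.0]
contact_force: [-0.1, -0.4, 0.2]
gripper_width: 12.1
grasp_force: 0.0
clock: 1.0
position: [347.3, -373.0, 231.3]
ee_rot: [0.05, 0.999, 0.0, -0.0]
contact_force: [-0.4, 0.2, 1.5]
gripper_width: 0.4
grasp_force: 0.0
clock: 1.4
position: [379.5, -282.5, 231.3]
ee_rot: [0.05, 0.999, 0.0, 0.0]
contact_force: [-0.3, -0.7, -0.4]
gripper_width: 0.0
grasp_force: 0.0
```

```bash
python3 -m jog '[[[0.11,0.3,0],[0,0,0],1],[[0.21,0.6,0],[0,0,0],1],[[0.32,0.91,0],[0,0,0],1],[[0.32,0.91,0],[0,0,0],1]]' && python3 -m jog '[[[0.11,0.3,0],[0,0,0],1],[[0.21,0.6,0],[0,0,0],1],[[0.32,0.91,0],[0,0,0],1],[[0.32,0.91,0],[0,0,0],1]]' && python3 -m jog '[[[0.11,0.3,-0.3],[0,0,0],1],[[0.21,0.6,-0.6],[0,0,0],1],[[0.32,0.91,-1],[0,0,0],1],[[0.32,0.91,-1],[0,0,0],1],[[0.32,0.91,-1],[0,0,0],1]]'
python3 - <<'E'
from h import *
im=get_image("top"); im2=get_image("side")
a=cv2.resize(im["frame"][130:270,160:340],None,fx=3,fy=3); b=cv2.resize(im2["frame"][150:300,190:340],(420,420))
cv2.imwrite("pics/a.png",np.hstack([cv2.resize(a,(380,420)),b])[...,::-1])
E
```

```text
clock: 1.8
position: [411.9, -192.0, 231.3]
ee_rot: [0.051, 0.999, 0.0, 0.0]
contact_force: [-0.9, -0.3, 0.0]
gripper_width: 0.0
grasp_force: 0.0
clock: 2.2
position: [444.2, -101.2, 231.2]
ee_rot: [0.051, 0.999, -0.0, 0.0]
contact_force: [-0.2, -0.2, 0.4]
gripper_width: 0.1
grasp_force: 0.0
clock: 2.7
position: [474.8, -12.2, 130.4]
ee_rot: [0.053, 0.999, -0.001, -0.001]
contact_force: [-0.4, -0.8, -0.4]
gripper_width: -0.1
grasp_force: 0.0
```

View pics/a.png

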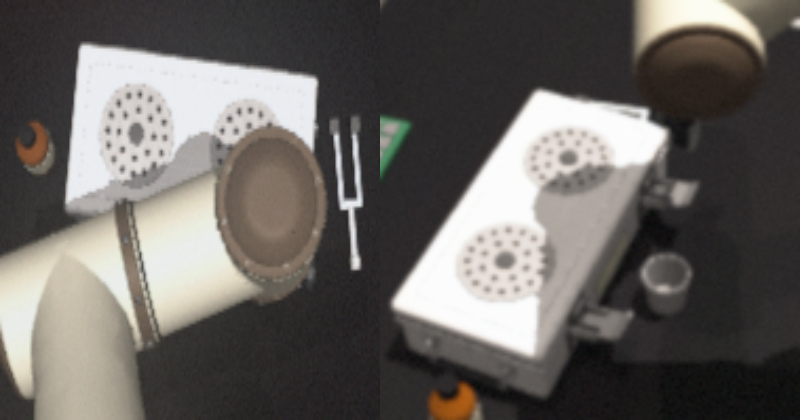

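The wrist hangs over the right lever (side crop, about (690,140)), and the scene is undisturbed. I'll press down slowly.

```bash
python3 -m jog '[[[0,0,-0.3],[0,0,0],1],[[0,0,-0.55],[0,0,0],1],[[0,0,-0.6],[0,0,0],1],[[0,0,-0.64],[0,0,0],1],[[0,0,-0.68],[0,0,0],1],[[0,0,-0.72],[0,0,0],1],[[0,0,-0.76],[0,0,0],1],[[0,0,-0.8],[0,0,0],1]]' && python3 -m jog '[[[0,0,-0.04],[0,0,0],1],[[0,0,-0.08],[0,0,0],1],[[0,0,-0.12],[0,0,0],1]]'
```

```text
clock: 3.6
position: [475.4, -11.1, 51.8]
ee_rot: [0.053, 0.999, 0.0, 0.001]
contact_force: [-1.1, 0.6, 6.7]
gripper_width: 0.2
grasp_force: 3.3
clock: 3.9
position: [475.9, -11.0, 39.6]
ee_rot: [0.053, 0.999, 0.0, 0.001]
contact_force: [-0.9, 0.4, 4.7]
gripper_width: -0.0
grasp_force: 1.8
```

Contact force is 5–7 N, as expected. I'll keep going down.

```bash
python3 -m jog '[[[0,0,-0.04],[0,0,0],1],[[0,0,-0.08],[0,0,0],1],[[0,0,-0.11],[0,0,0],1]]' && python3 -m jog '[[[0,0,-0.03],[0,0,0],1],[[0,0,-0.06],[0,0,0],1],[[0,0,-0.08],[0,0,0],1],[[0,0,-0.08],[0,0,0],1]]'
```

```text
clock: 4.2
position: [474.2, -11.4, 27.6]
ee_rot: [0.053, 0.999, -0.0, -0.001]
contact_force: [-1.4, -0.5, 1.7]
gripper_width: 0.4
grasp_force: 0.7
clock: 4.6
position: [474.7, -11.3, 19.8]
ee_rot: [0.053, 0.999, -0.0, -0.0]
contact_force: [-0.3, 0.8, 0.0]
gripper_width: -0.0
grasp_force: 0.0
```

The force has gone, so the lever probably snapped. I'll rise, move over to the left lever and look.

```bash
python3 -m jog '[[[-0.03,0,0.1],[0,0,0],1],[[-0.03,0,0.5],[0,0,0],1],[[0,0,1],[0,0,0],1],[[0,0,1],[0,0,0],1]]' && python3 -m jog '[[[0.04,0.3,0.1],[0,0,0],1],[[0.09,0.7,0.1],[0,0,0],1],[[0.09,0.85,0.1],[0,0,0],1],[[0.09,0.85,0.1],[0,0,0],1]]' && python3 -m jog '[[[0.04,0.3,0],[0,0,0],1],[[0.09,0.7,0],[0,0,0],1],[[0.09,0.85,0],[0,0,0],1],[[0.09,0.85,0],[0,0,0],1],[[0.09,0.85,0],[0,0,0],1]]'
python3 - <<'E'
from h import *
im=get_image("top"); im2=get_image("side")
a=cv2.resize(im["frame"][130:270,160:340],(380,420)); b=cv2.resize(im2["frame"][150:300,190:340],(420,420))
cv2.imwrite("pics/b.png",np.hstack([a,b])[...,::-1])
E
```

```text
clock: 5.0
position: [479.9, -10.2, 127.5]
ee_rot: [0.052, 0.999, 0.002, 0.008]
contact_force: [0.5, 0.0, 0.3]
gripper_width: -0.1
grasp_force: 0.0
clock: 5.4
position: [483.9, 75.3, 130.7]
ee_rot: [0.052, 0.999, 0.0, 0.0]
contact_force: [-0.1, -0.1, 0.1]
gripper_width: -0.3
grasp_force: 0.0
clock: 5.9
position: [492.2, 157.7, 129.9]
ee_rot: [0.053, 0.999, -0.0, -0.001]
contact_force: [-0.5, 0.3, -0.7]
gripper_width: 0.0
grasp_force: 0.0
```

View pics/b.png

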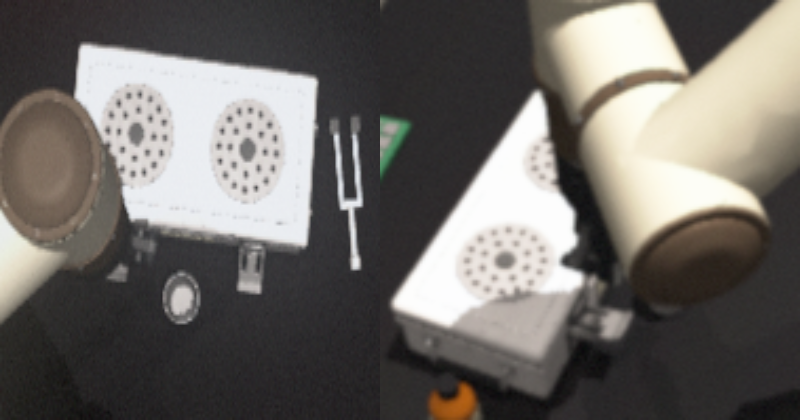

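The right lever is still open (top crop, (250,270)). The narrow tip pressed too far out and slid off the end. I'll press the left one about 9 mm nearer its pivot.

```bash
python3 -m jog '[[[0.09,0,-0.1],[0,0,0],1],[[0.09,0,-0.5],[0,0,0],1],[[0.09,0,-0.6],[0,0,0],1],[[0.09,0,-0.64],[0,0,0],1],[[0.09,0,-0.68],[0,0,0],1],[[0.09,0,-0.72],[0,0,0],1],[[0.09,0,-0.76],[0,0,0],1],[[0.09,0,-0.8],[0,0,0],1]]' && python3 -m jog '[[[0,0,-0.04],[0,0,0],1],[[0,0,-0.08],[0,0,0],1],[[0,0,-0.12],[0,0,0],1]]' && python3 -m jog '[[[0,0,-0.03],[0,0,0],1],[[0,0,-0.06],[0,0,0],1],[[0,0,-0.08],[0,0,0],1]]'
```

```text
clock: 6.8
position: [500.9, 158.9, 52.2]
ee_rot: [0.053, 0.999, -0.0, -0.001]
contact_force: [-10.7, 2.8, 14.9]
gripper_width: -0.1
grasp_force: 8.2
clock: 7.1
position: [502.1, 159.2, 39.7]
ee_rot: [0.053, 0.999, 0.001, 0.001]
contact_force: [-0.9, 0.2, 0.6]
gripper_width: -0.1
grasp_force: 0.3
clock: 7.4
position: [502.2, 158.8, 30.2]
ee_rot: [0.053, 0.999, 0.0, 0.0]
contact_force: [0.4, 0.2, 0.3]
gripper_width: 0.0
grasp_force: 0.0
```

```bash
python3 -m jog '[[[-0.04,0,0.1],[0,0,0],1],[[-0.04,0,0.5],[0,0,0],1],[[-0.04,0,1],[0,0,0],1]]' && python3 -m jog '[[[-0.5,0,0.3],[0,0,0],1],[[-1,0,0.3],[0,0,0],1],[[-1,0,0.3],[0,0,0],1],[[-1,0,0.3],[0,0,0],1]]'
python3 - <<'E'
from h import *
im=get_image("top"); im2=get_image("side")
a=cv2.resize(im["frame"][130:270,160:340],(380,420)); b=cv2.resize(im2["frame"][150:300,190:340],(420,420))
cv2.imwrite("pics/c.png",np.hstack([a,b])[...,::-1])
P=pts(im);P0=np.load("top0.npy")
for p in(P0,P):
    A=p[140:200,200:310].reshape(-1,3);A=A[(A[:,2]>72)&(A[:,2]<90)];print(A[:,:2].max(0),A[:,2].mean())
    A=p[210:230,268:290].reshape(-1,3);A=A[(A[:,2]>50)&(A[:,2]<68)];print(len(A),A.min(0),A.max(0))
E
```

```text
clock: 7.7
position: [496.4, 157.9, 130.2]
ee_rot: [0.053, 0.999, -0.002, -0.002]
contact_force: [1.7, 0.9, 0.8]
gripper_width: 0.2
grasp_force: 0.0
clock: 8.1
position: [396.9, 158.7, 161.7]
ee_rot: [0.052, 0.999, 0.001, 0.001]
contact_force: [1.2, 0.7, -0.2]
gripper_width: -0.2
grasp_force: 0.0
[688.28922844 203.55721944] 79.91268445821436
170 [465.29196802 -38.02657085  50.14517131] [515.37516007   6.50433255  67.96519584]
[688.16959375 203.73058116] 79.9257237591234
33 [501.91015967 -37.94425     50.61207028] [515.94913639   4.53639897  67.67393779]
```

View pics/c.png

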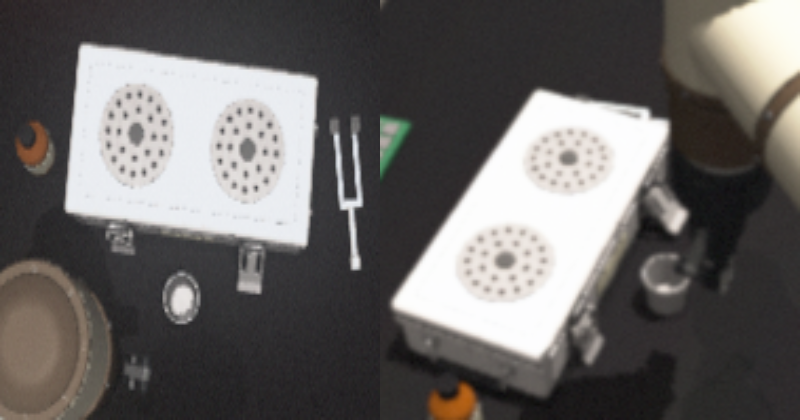

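Both levers have moved (side crop, (670,205) and (590,345)). I'll measure their slopes.

```bash
python3 - <<'E'
from h import *
R=np.array([[np.cos(-.1047),-np.sin(-.1047)],[np.sin(-.1047),np.cos(-.1047)]])
for n in("top","side"):
  im=get_image(n); P=pts(im).reshape(-1,3)
  for k,pv in(("L",(525,156)),("R",(507,-14))):
    c=P.copy(); c[:,:2]=(P[:,:2]-pv)@R
    m=(abs(c[:,1])<10)&(c[:,0]>-60)&(c[:,0]<3)&(c[:,2]>5)
    o=c[m]; o=o[np.argsort(o[:,0])]
    print(n,k,[(int(-a[0]),int(a[2])) for a in o[::max(1,len(o)//22)]])
E
```

```text
top L [(13, 5), (12, 7), (11, 5), (9, 46), (9, 8), (9, 20), (9, 25), (9, 27), (9, 16), (9, 7), (8, 7), (8, 47), (7, 39), (7, 21), (4, 53), (4, 46), (3, 51), (3, 65), (3, 69), (3, 72), (2, 50), (2, 76), (2, 48), (1, 47), (0, 54), (0, 66), (0, 71), (0, 71), (-1, 72), (-2, 68)]
top R [(31, 16), (30, 18), (28, 14), (26, 19), (25, 19), (23, 18), (22, 24), (21, 21), (20, 20), (19, 25), (18, 28), (16, 26), (15, 27), (13, 33), (12, 41), (10, 40), (9, 36), (6, 46), (4, 49), (2, 52), (1, 53), (0, 51), (0, 68), (0, 74), (-1, 73), (-2, 74)]
side L [(13, 5), (11, 6), (10, 6), (10, 11), (9, 10), (9, 55), (9, 41), (9, 39), (9, 24), (9, 35), (8, 42), (8, 9), (8, 28), (8, 48), (7, 42), (6, 52), (5, 52), (4, 70), (4, 48), (4, 69), (3, 50), (3, 54), (2, 74), (1, 73), (1, 73), (0, 72), (0, 71), (-2, 67)]
side R [(31, 16), (29, 12), (28, 18), (26, 17), (25, 16), (23, 18), (22, 19), (20, 27), (18, 26), (17, 26), (16, 32), (15, 32), (12, 29), (10, 40), (9, 37), (8, 45), (6, 48), (6, 39), (4, 52), (1, 37), (0, 71), (0, 75), (0, 75), (-2, 56)]
```

The left lever is shut. The right one sits about 55° down, just short of centre, so I'll press it again nearer the pivot.

```bash
python3 -m jog '[[[0.2,-0.3,0],[0,0,0],1],[[0.4,-0.7,0],[0,0,0],1],[[0.44,-0.86,0],[0,0,0],1],[[0.44,-0.86,0],[0,0,0],1]]' && python3 -m jog '[[[0.2,-0.3,0],[0,0,0],1],[[0.4,-0.7,0],[0,0,0],1],[[0.43,-0.85,0],[0,0,-0],1],[[0.43,-0.85,0],[0,0,0],1],[[0.43,-0.85,0],[0,0,0],1]]' && python3 -m jog '[[[0,0,-0.4],[0,0,0],1],[[0,0,-0.8],[0,0,0],1],[[0,0,-0.88],[0,0,0],1],[[0,0,-0.92],[0,0,0],1],[[0,0,-0.96],[0,0,0],1],[[0,0,-1],[0,0,0],1]]' && python3 -m jog '[[[0,0,-0.04],[0,0,0],1],[[0,0,-0.08],[0,0,0],1],[[0,0,-0.12],[0,0,0],1],[[0,0,-0.16],[0,0,0],1],[[0,0,-0.2],[0,0,0],1]]'  && python3 -m jog '[[[0,0,-0.04],[0,0,0],1],[[0,0,-0.08],[0,0,0],1],[[0,0,-0.12],[0,0,0],1],[[0,0,-0.15],[0,0,0],1]]'
```

```text
clock: 8.7
position: [443.0, 70.9, 159.4]
ee_rot: [0.055, 0.998, -0.001, -0.001]
contact_force: [0.1, -0.2, 0.1]
gripper_width: -0.1
grasp_force: 0.0
clock: 9.2
position: [485.1, -12.0, 159.8]
ee_rot: [0.053, 0.999, -0.0, -0.0]
contact_force: [-0.0, -0.7, -0.1]
gripper_width: 0.1
grasp_force: 0.0
clock: 9.8
position: [486.3, -11.6, 61.6]
ee_rot: [0.053, 0.999, 0.001, 0.002]
contact_force: [-0.0, 0.0, -0.7]
gripper_width: 0.2
grasp_force: 0.0
clock: 10.3
position: [485.0, -12.3, 40.0]
ee_rot: [0.053, 0.999, 0.0, 0.0]
contact_force: [-0.4, 0.0, -0.6]
gripper_width: -0.0
grasp_force: 0.0
clock: 10.7
position: [484.9, -12.3, 24.9]
ee_rot: [0.053, 0.999, -0.0, -0.0]
contact_force: [-0.1, -0.5, -0.4]
gripper_width: 0.0
grasp_force: 0.0
```

```bash
python3 -m jog '[[[-0.04,0,0.2],[0,0,0],1],[[-0.04,0,0.6],[0,0,0],1],[[-0.04,0,1],[0,0,0],1],[[-0.04,0,1],[0,0,0],1]]' && python3 -m jog '[[[-0.5,0,0.3],[0,0,0],1],[[-1,-0.5,0.3],[0,0,0],1],[[-1,-1,0.3],[0,0,0],1],[[-1,-1,0.3],[0,0,0],1],[[-1,-1,0.3],[0,0,0],1],[[-1,-1,0.3],[0,0,0],1]]'
cat > m.py <<'E'
from h import *
R=np.array([[np.cos(-.1047),-np.sin(-.1047)],[np.sin(-.1047),np.cos(-.1047)]])
for n in("top","side"):
  im=get_image(n); save(im,n+"f.png"); P=pts(im); D=P-np.load(n+"0.npy"); P=P.reshape(-1,3)
  for k,pv in(("L",(525,156)),("R",(507,-14))):
    c=P.copy(); c[:,:2]=(P[:,:2]-pv)@R
    m=(abs(c[:,1])<10)&(c[:,0]>-60)&(c[:,0]<3)&(c[:,2]>5)
    o=c[m]; o=o[np.argsort(o[:,0])]
    print(n,k,[(int(-a[0]),int(a[2])) for a in o[::max(1,len(o)//14)]])
a=cv2.imread("pics/topf.png")[130:270,160:340]; b=cv2.imread("pics/sidef.png")[150:300,190:340]
cv2.imwrite("pics/d.png",np.hstack([cv2.resize(a,(380,420)),cv2.resize(b,(420,420))]))
E
python3 m.py
```

```text
clock: 11.1
position: [484.8, -11.5, 130.5]
ee_rot: [0.052, 0.999, 0.001, 0.006]
contact_force: [-0.3, 0.8, -0.2]
gripper_width: 0.0
grasp_force: 0.0
clock: 11.7
position: [380.8, -112.5, 155.0]
ee_rot: [0.054, 0.999, 0.0, -0.0]
contact_force: [-0.1, 0.0, 0.0]
gripper_width: -0.2
grasp_force: 0.0
top L [(13, 5), (11, 12), (9, 10), (9, 10), (9, 43), (8, 12), (7, 24), (4, 45), (3, 48), (3, 73), (2, 49), (2, 70), (0, 73), (0, 69), (-2, 52)]
top R [(23, 5), (6, 6), (5, 12), (5, 32), (5, 48), (5, 25), (4, 13), (3, 23), (2, 58), (0, 71), (0, 72), (0, 47), (-1, 52), (-1, 75)]
side L [(13, 5), (11, 9), (9, 9), (9, 32), (9, 39), (8, 48), (8, 46), (6, 35), (5, 50), (4, 49), (3, 70), (2, 74), (0, 49), (0, 71), (-2, 71)]
side R [(8, 6), (7, 9), (6, 15), (5, 24), (5, 18), (5, 52), (4, 28), (4, 12), (4, 45), (3, 36), (3, 47), (3, 47), (0, 73), (0, 70), (0, 73), (0, 76), (-1, 50), (-2, 55)]
```

View pics/d.png

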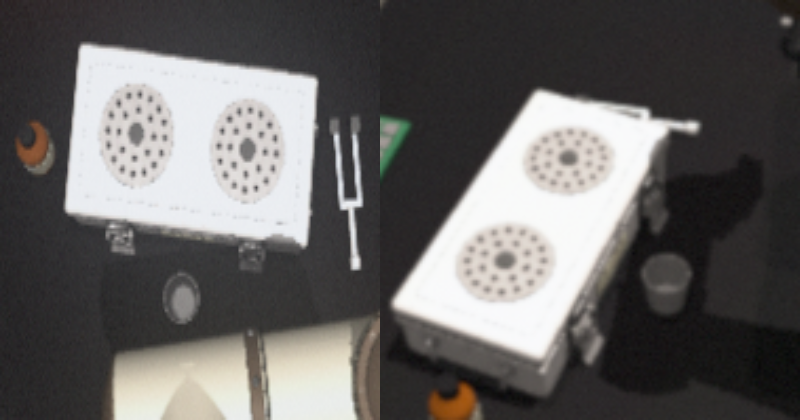

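Both levers hang vertical against the wall (crops at (120,238) and (252,255)), their lips are about 5 mm above the desk, and nothing else has moved. I'm handing in.

```bash
python3 -c "from bench import *; print(job_done())"
```

```text
the job is handed in; nothing more can be done
None
```

Both latch levers are shut flat against the container, which hasn't visibly moved; the lid is down and the rest of the desk looks undisturbed. The job is handed in, with no verdict returned.

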